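Set the saw jig's length stop and hold the board for the cut

ROBOT

A 6-joint arm with a two-finger parallel gripper is mounted at the origin on the work surface; the furniture and walls round the work are solid. World frame = base frame: x ahead of the robot, y to its left, z up, the work surface at z = 0. Lengths are in m, angles in degrees, forces in N, time in s.
With the tool pointing down it reaches from about 0.35 to 0.875 m from the base axis. Payload 4.2 kg.
Tool frame: the origin (TCP) lies between the finger pads; the fingertips stand 11 mm ahead of it and the grasp point (between the pads) lies 8 mm behind it; z points along the fingers, y is the direction in which the jaws open and shut (so a half turn about z gives the same grasp; the last joint's range is limited). The gripper opens to 87 mm and grips with 3 to 60 N. Pads are 19 mm wide; open, the fingers measure 117 mm over their backs; the gripper's body (75 mm by 190 mm) begins 51 mm behind the grasp point.
Start: joints at [88.442, 22.042, 0.453, 0, -68.411, -14.817], TCP at [0.176, 0.6, 0.206] pointing down, gripper open.
Joint ranges: [-179.83, 179.83], [-69.29, 118.12], [-61.27, 80.66], [-181.25, 117.63], [-171.15, -9.14], [-177.46, 177.46]. Speed limits (degrees/s): [159.86, 159.86, 180, 180, 180, 180].

INTERFACE

Orientations are given as a 3x3 rotation matrix whose columns are the frame's x, y, z axes.
In Python, from station import sense, capture, get_calibration, finish_job, search_frame, cut_out gives the robot as it stands.
- The arm moves only by the tool arm_command, never from a script. Its argument "rows" is a list of rows, each an object with "fingers": the opening in per cent of the stroke, from 0 (shut) to 100 (fully open); "travel": the shift along the tool's x, y, z in cm, a list of three; "roll": the turn about the tool's z in degrees. A call has 1 to 10 rows; each row is the pose to reach, as a shift and turn from the pose commanded when the call began, along the tool's axes at that moment; what a row does not reach only later rows make up. A row lasts 1/10 s, in which the tool goes at most 50 mm and 8.59 degrees, less where a joint would pass 70% of its speed; a pose out of reach is approached as far as the arm can. A call with a gripper value outside its range is refused whole. The fingers move at their own pace and stop on an object; the grip force is fixed at half the most. Time passes only in rows, so rows that repeat a pose let the fingers close. It gives the time, the measured TCP pose, the force and the opening at its end, in the units of the state.
- sense(): the state, without advancing time (a new reading comes with each control period).
- capture(name): name is "scene" or "top" or "wrist"; returns (picture, depth): 400x640x3 uint8, red, green, blue; 400x640 float32, m along the optical axis (not along the pixel's ray), 0 where there is no reading.
- get_calibration(name): a dict with "fov_y" (degrees; the focal length in pixels is half the picture's height over the tangent of half this angle, whatever the lens; pixels are square), "cx", "cy" (the principal point, pixels), "origin" and "attitude" of the camera in the world; the wrist camera has in their place "mount" (4x4, takes a point from camera to tool coordinates, whose origin is the TCP and whose axes are the flange's). Camera axes: x right, y down, z forward; pixel columns grow to the right and rows downward; lengths in m; the calibration is good to about 2 mm. A picture is of the moment at which its call begins: read the wrist's pose just before it. get_calibration takes no time and is no camera call.
- finish_job(): hands the job in, once; it reports no verdict.
Trained networks look in the newest picture that a camera, given by its name, has taken for a name from the list of things; names that differ only in an ending like _2 or _b are one class to them, and where a whole thing is asked for, a point or a joint stands for the part that bears it (a point fixed in the world has none). Each returns a list of dicts, best first, with "p" (0 to 1); they miss things now and then, are a little off and sometimes report something else, mostly with a low value. They report only what shows in the picture. A call takes as long as a camera call.
- search_frame(camera, label): "position" ([x, y, z] in m, in world coordinates, good to about 4 mm: the middle of the surface that is visible of it).
- cut_out(camera, label): "mask" (400x640 bool, what is visible of it).
The state is a dict: "time_s": time; "joints": joint angles; "joint_velocities": joint speeds; "effort": joint torques, N m; "tcp_pos": TCP position; "ee_rot": TCP orientation; "wrist_force": force on the tool from outside, world axes, zero at the start; "moment": the same for the moment, N m; "gripper_width": opening from 0.0 (shut) to 1.0 (fully open).
Only numpy, scipy, OpenCV 4.12 (cv2) and the standard library are available. Lean on these libraries where they do the work, as an engineer would, in place of code of your own. Each camera call takes 0.05 s, during which the arm holds its last target. There are 200 camera calls.

TASK

Turn the crank of the saw jig to wind its length stop back, until the black pointer on the stop stands opposite the fin of the red index clip on the fence. Then slide the bevelled board square up to the fence and along to the stop, and hold it there for sawing with a firm diagonal push that presses it against the fence and down on the bed at once; the job ends while you are still holding it so. Leave the bow saw, the marker and the mug where they are.

Things in the scene. Friction and masses are not known exactly. Their poses are not given: they have to be found in the camera images.
- jig: Saw jig fixed to the table, plywood base 200 (x) x 370 (y) mm, turned a little about the vertical. Origin on the table top; x points to the fence (away from the robot), y along the fence to the crank end (robot's left), z up; jig offsets below are in this frame. A saw kerf crosses it at y = -100 mm. Highest: screw bearings and stop carriage, top z = 102 mm, at x > 60 mm; stop arm top z = 82 mm
- bed: The waxed grey bed of the jig, x from -72 to 98 mm, y from -189 to 155 mm, top at z = 18 mm (jig frame); slippery to the board (friction about 0.2); axes as the jig's
- fence: The wooden fence along the far side of the bed: its face to the board is the plane x = 50 mm, it runs from y = -180 to 162 mm, its top is at z = 66 mm (jig frame). Origin at the foot of the face, at y = 0; axes as the jig's
- crank (a joint): Crank angle a, rad, over several turns (-2.2 to 24). Its level axis lies along jig y at x = 77, z = 86 mm; the grip's centre is at x = 77 - 32 sin a, z = 86 + 32 cos a (top at 0). Growing a (clockwise seen from the crank's end; over the top towards the robot) winds the stop to jig +y, 12 mm a turn. The screw holds itself; turning takes 3 to 4 N at the grip
- crank_handle (a point): Centre of the crank's black grip: a level sleeve 20 mm thick, 52 mm long along jig y, spinning freely on its pin 32 mm off the crank axis; centre at jig y = 240 mm. Free space round it; the crank arm is at y = 205 to 212 mm
- pointer (a point): Tip of the black pointer on the grey stop carriage, just over the scale on the fence top; it moves along jig y with the stop
- index_clip: Red clip on the front top edge of the fence; origin on that edge in the middle plane of its upright red fin (2.4 mm thick), axes as the jig's. At the start it is 14 to 34 mm on the +y side of the pointer. The stop is set when pointer and clip have the same jig y
- stop_face (a point): Middle of the stop's flat face that the board's end is to meet; the face looks to jig -y and reaches x = 13 to 47 mm, z = 21 to 82 mm (jig frame); it is always 46 mm on the -y side of the pointer
- board: Workpiece: brown wooden board 90 (x) x 200 (y) x 20 (z) mm, 0.14 to 0.28 kg, lying on the bed off the fence, a little askew; origin in the middle of its underside. The square +x side goes to the fence; the -x side, to the robot, has its top edge bevelled at 45 deg, 10 x 10 mm (upright face below, 10 mm high): a push on the bevel acts to the fence and down at once. The +y end goes to the stop
- board_end (a point): Point on the middle height of the board's +y end face, 25 mm from the board's middle line on the fence side; it meets the stop face
- bow_saw: Yellow bow-shaped hand saw, 70 x 186 x 17 mm, lying on the table to the right of the jig; leave alone. Origin in the middle of its underside
- marker: White marker pen with a black cap, 19 x 132 x 20 mm, lying behind the jig; leave alone. Origin in the middle of its underside
- mug: Orange mug, 81 x 113 x 101 mm, standing left of the jig; leave alone. Origin in the middle of its underside

How it is judged (in metres and radians):
On the way:
1. the stop is wound back until its pointer stands opposite the red clip (within 3 mm) (y of pointer in the frame of index_clip between -0.003 and 0.003 m), for 0.3 s.
At the end, for the whole second after the job is handed in: Pointer within 3 mm of the clip's fin along the fence; board flat on the bed, square (1.4 deg), within 3 mm of the fence and its end within 3 mm of the stop, at rest, pressed with over 3 N on the fence and over 7 N (weight included) on the bed, through the last second (all of step 1 and x of board in the frame of jig above 0.002 m and z of board in the frame of jig below 0.02 m and angle between the x axis of board and the x axis of jig, either way round below 0.025 rad and angle between board's own z axis and vertical below 0.03 rad and y of board_end in the frame of stop_face above -0.003 m and contact force between board and fence above 3 N and contact force between board and bed above 7 N and linear speed of board below 0.01 m/s); the arm keeps its last pose, push and grip.
It fails at once if the bow saw was moved more than 20 mm (distance of bow_saw from where it was at the start of the episode above 0.02 m).
It fails at once if the marker was moved more than 20 mm (distance of marker from where it was at the start of the episode above 0.02 m).
It fails at once if the mug was moved more than 20 mm (distance of mug from where it was at the start of the episode above 0.02 m).
It also fails if it takes over 72 s, if anything falls off the work surface, if the arm or the gripper's body presses on something with over 40 N, if the wrist force passes 120 N, or if a joint passes its speed limit or range.

## Working session

There is one attempt and no reset: what is moved stays moved. The work goes in short steps, Python scripts to look and compute and a tool call to move; the robot and the scene stay as the last step left them, time stands still between calls to the robot, and variables do not carry over. Pictures are saved under pics/ and viewed, about 8 in all and at most 12, crops included, and the job is handed in when it is done.

Besides the shell and the picture viewer there is one more tool, called after "Emit:" by a JSON object that holds its "op" and its "data", one argument or row to a line. arm_command: Moves the arm, as the interface text tells. Its arguments: {"type":"object","properties":{"rows":{"type":"array","items":{"type":"object","properties":{"fingers":{"type":"number"},"travel":{"type":"array","items":{"type":"number"}},"roll":{"type":"number"}}}}},"required":["rows"]}

```bash
mkdir -p pics; ls; cat > h.py <<'E'
import numpy as np, cv2
from station import *
def cam(n):
    c=get_calibration(n); f=200/np.tan(np.radians(c["fov_y"])/2)
    if "mount" in c:
        s=sense(); T=np.eye(4); T[:3,:3]=s["ee_rot"]; T[:3,3]=s["tcp_pos"]; T=T@np.array(c["mount"])
    else:
        T=np.eye(4); T[:3,:3]=c["attitude"]; T[:3,3]=c["origin"]
    return c,f,T
def cloud(d,c,f,T):
    v,u=np.mgrid[:400,:640]
    P=np.stack([(u-c["cx"])/f*d,(v-c["cy"])/f*d,d],-1)
    return P@T[:3,:3].T+T[:3,3]
def proj(p,c,f,T):
    q=(np.atleast_2d(p)-T[:3,3])@T[:3,:3]
    return np.c_[q[:,0]/q[:,2]*f+c["cx"],q[:,1]/q[:,2]*f+c["cy"]]
def shot(n,name=None):
    k=cam(n); im,d=capture(n)
    if name: cv2.imwrite("pics/"+name,im[:,:,::-1])
    return im,d,k,cloud(d,*k)
E
python3 - <<'E'
from h import *
np.set_printoptions(precision=4,suppress=True)
s=sense();print(s)
for n in ("top","scene"):
    im,d,k,P=shot(n,n+"1.png"); print(n,k[0])
    for l in ["jig","fence","bed","crank_handle","pointer","index_clip","stop_face","board","board_end","bow_saw","marker","mug"]:
        r=search_frame(n,l); print(n,l,[(np.round(x["position"],4),round(x["p"],2)) for x in r[:2]])
a=cv2.imread("pics/top1.png");b=cv2.imread("pics/scene1.png")
E
```

```text
pics
{'time_s': 0.0, 'joints': array([ 88.4422,  22.09  ,   0.3783,  -0.0302, -68.4119, -14.8161]), 'joint_velocities': array([-0.0805,  0.0603,  0.0212, -0.003 ,  0.0056, -0.0236]), 'effort': array([  0.0001, -39.0666,  18.7397,   4.2197,   0.0109,  -0.0002]), 'tcp_pos': array([0.176 , 0.599 , 0.2051]), 'ee_rot': array([[ 0.9594, -0.2821, -0.0005],
       [-0.2821, -0.9594, -0.0021],
       [ 0.0001,  0.0022, -1.    ]]), 'wrist_force': array([ 0.8066,  0.2546, -0.5046]), 'moment': array([-0.0335,  0.0023,  0.0316]), 'gripper_width': 1.0014414397397953}
top {'fov_y': 45.5562786546774, 'cx': 313.5307242788141, 'cy': 198.81269668269715, 'origin': array([0.4289, 0.0172, 1.4856]), 'attitude': array([[ 0.0147, -0.9964,  0.0839],
       [-0.9998, -0.016 , -0.0155],
       [ 0.0168, -0.0836, -0.9964]])}
top jig [(array([0.515 , 0.0007, 0.0185]), 0.71)]
top fence [(array([ 0.572 , -0.0693,  0.0665]), 0.71)]
top bed [(array([0.4862, 0.0127, 0.0175]), 0.94)]
top crank_handle [(array([0.5252, 0.2075, 0.1219]), 0.66)]
top pointer [(array([0.5669, 0.0176, 0.095 ]), 0.54)]
top index_clip [(array([
[... 651 characters left out ...]
y([ 0.5605, -0.0842,  0.0544]), 0.6), (array([0.4619, 0.0228, 0.0127]), 0.17)]
scene bed [(array([0.4638, 0.0227, 0.0158]), 0.91), (array([ 0.4887, -0.1695,  0.0352]), 0.26)]
scene crank_handle []
scene pointer [(array([0.552 , 0.0004, 0.0796]), 0.97)]
scene index_clip [(array([ 0.5325, -0.0192,  0.0255]), 0.42), (array([0.3897, 0.2472, 0.0655]), 0.2)]
scene stop_face [(array([ 0.5584, -0.0004,  0.0834]), 0.94)]
scene board [(array([ 0.4899, -0.1632,  0.0352]), 0.63)]
scene board_end [(array([ 0.4921, -0.1701,  0.0323]), 0.59)]
scene bow_saw [(array([ 0.5291, -0.3693,  0.011 ]), 0.86), (array([0.5572, 0.0003, 0.0826]), 0.64)]
scene marker []
scene mug [(array([0.3887, 0.2488, 0.0662]), 0.9)]
```

```bash
python3 - <<'E'
import cv2
a=cv2.imread("pics/top1.png")[60:340,160:520]
cv2.imwrite("pics/t1c.png",cv2.resize(a,None,fx=2.1,fy=2.1,interpolation=cv2.INTER_CUBIC))
b=cv2.imread("pics/scene1.png")[80:360,160:540]
cv2.imwrite("pics/s1c.png",cv2.resize(b,None,fx=2.1,fy=2.1,interpolation=cv2.INTER_CUBIC))
E
```

```text
(no output)
```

View pics/t1c.png

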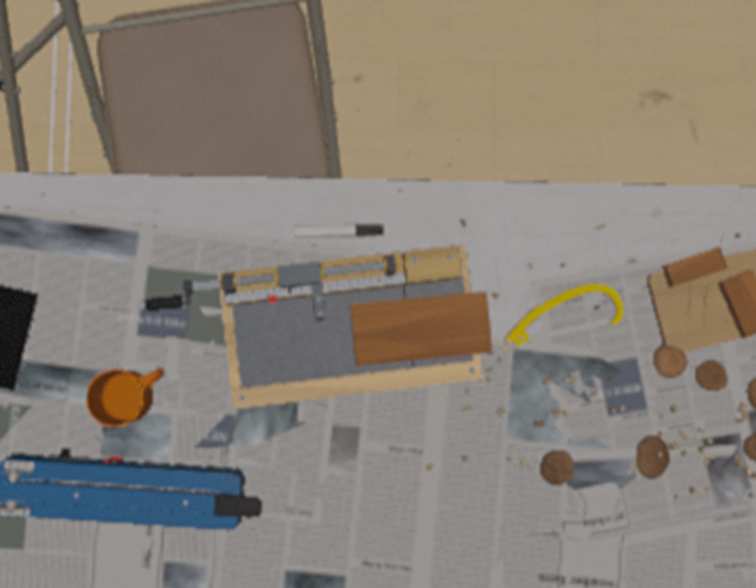

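View pics/s1c.png

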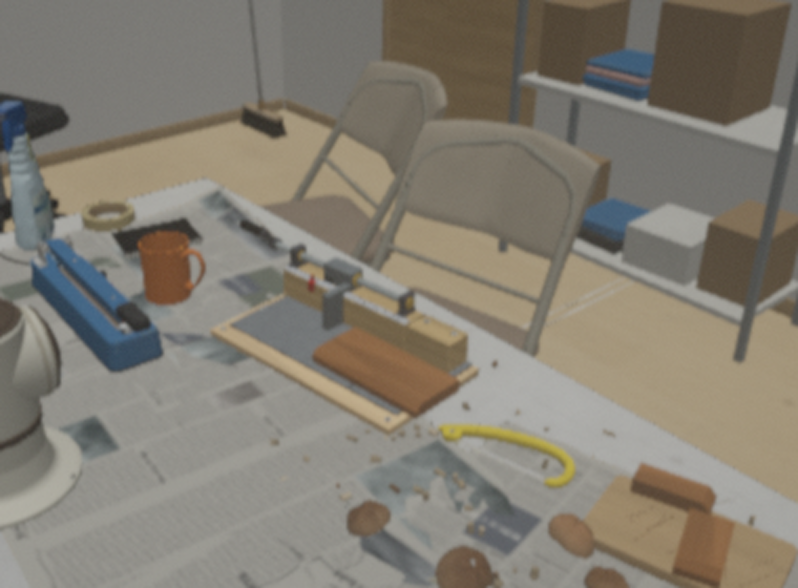

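```bash
python3 - <<'E'
from h import *
np.set_printoptions(precision=4,suppress=True)
im,d,k,P=shot("top")
# fence top: z 0.06..0.07 wood/white strip
def rect(m):
    q=P[m&(d>0)]; q=q[(np.abs(q-np.median(q,0))<.3).all(1)]
    r=cv2.minAreaRect((q[:,:2]*1000).astype(np.float32)); return r,np.median(q[:,2]),len(q)
print("k",k[2][:3,3])
for l in ["jig","fence","bed","board","crank_handle","bow_saw"]:
    r=cut_out("top",l)
    if not r: print(l,"none");continue
    m=r[0]["mask"]; print(l,r[0]["p"],rect(m)); np.save(l+".npy",m)
# red clip
hsv=cv2.cvtColor(im,cv2.COLOR_RGB2HSV)
x,y=P[...,0],P[...,1]
ws=(x>.35)&(x<.7)&(abs(y)<.3)&(d>0)
red=((hsv[...,0]<5)|(hsv[...,0]>172))&(hsv[...,1]>150)&ws&(y<.15)
print("red",P[red].round(3)[:20], np.argwhere(red).mean(0))
blk=(im.max(2)<50)&(x>.48)&(x<.6)&(y>.1)&(y<.28)&(d>0)
q=P[blk]; q=q[q[:,2]>.09]; print("blk",len(q),q.min(0),q.max(0)); print(cv2.minAreaRect((q[:,:2]*1000).astype(np.float32)))
top=ws&(abs(P[...,2]-.066)<.006); q=P[top]; print("fence top",cv2.minAreaRect((q[:,:2]*1000).astype(np.float32)),len(q))
E
```

```text
k [0.4289 0.0172 1.4856]
jig 0.61 (((498.47369384765625, 1.7696380615234375), (209.28765869140625, 467.6940002441406), 8.15390396118164), np.float64(0.018819075242164196), 6448)
fence 0.62 (((576.361572265625, -36.571441650390625), (46.27885437011719, 348.1127014160156), 7.561310768127441), np.float64(0.06529053790597816), 1138)
bed 0.98 (((493.7717590332031, -49.225921630859375), (121.95475769042969, 343.1878967285156), 7.578502178192139), np.float64(0.017497097489713065), 2543)
board 0.64 (((501.7203063964844, -152.63214111328125), (89.80052185058594, 207.8180694580078), 5.840083599090576), np.float64(0.03702526681465301), 1872)
crank_handle none
bow_saw 0.94 (((531.9947509765625, -361.5710144042969), (70.57133483886719, 178.5147247314453), 12.320929527282715), np.float64(0.011864548753523163), 531)
red [[0.54  0.068 0.074]
 [0.541 0.065 0.062]
 [0.538 0.071 0.064]
 [0.537 0.068 0.08 ]
 [0.538 0.065 0.065]
 [0.534 0.071 0.072]
 [0.535 0.068 0.064]
 [0.534 0.065 0.072]] [202.125 289.125]
blk 80 [0.5166 0.1905 0.1111] [0.5347 0.2353 0.1248]
((525.5667724609375, 212.95407104492188), (14.646114349365234, 44.71935272216797), 7.776053428649902)
fence top ((531.2425537109375, 67.83282470703125), (141.46510314941406, 553.7564697265625), 24.333784103393555) 1132
```

```bash
cat >> h.py <<'E'
np.set_printoptions(precision=4,suppress=True)
YAW=np.radians(7.55); O=np.array([.5025,-.031])
def J2W(p):
    p=np.asarray(p,float); c,s=np.cos(YAW),np.sin(YAW)
    return np.r_[O+np.array([[c,-s],[s,c]])@p[:2],p[2]]
def W2J(p):
    p=np.atleast_2d(p); c,s=np.cos(YAW),np.sin(YAW)
    return np.c_[(p[:,:2]-O)@np.array([[c,-s],[s,c]]),p[:,2]]
def travel(w): # cm in tool axes to world target
    s=sense(); return np.array(s["ee_rot"]).T@(np.asarray(w)-s["tcp_pos"])*100
def rollto(): # roll to align tool y with -jig x
    R=np.array(sense()["ee_rot"]); a=np.degrees(np.arctan2(R[1,1],R[0,1])-YAW)+180
    return (a+180)%360-180
E
python3 - <<'E'
from h import *
print(get_calibration("wrist")); print(rollto(),travel([.49,.12,.32]),travel(J2W([.055,.243,.20])))
E
```

```text
{'fov_y': 67.38782131361624, 'cx': 313.52648225567367, 'cy': 198.96831551749523, 'mount': array([[-0.0002, -0.9584, -0.2855,  0.0788],
       [ 1.    ,  0.0003, -0.0016,  0.0004],
       [ 0.0016, -0.2855,  0.9584, -0.178 ],
       [ 0.    ,  0.    ,  0.    ,  1.    ]])}
66.07389327808448 [ 43.6332  37.1692 -11.3849] [44.2622 26.8613  0.6147]
```

```bash
python3 - <<'E'
from h import *
print(travel(J2W([.05,.16,.22])))
E
```

```text
[47.1713 34.651  -1.385 ]
```

Emit:
{"op": "arm_command", "data": {
  "rows": [
    {"fingers":100,"travel":[5,3.6,-1],"roll":7},
    {"fingers":100,"travel":[10,7.2,-2],"roll":14},
    {"fingers":100,"travel":[15,10.9,-2],"roll":21},
    {"fingers":100,"travel":[19,14,-2],"roll":28},
    {"fingers":100,"travel":[23,17,-2],"roll":35},
    {"fingers":100,"travel":[27,20,-2],"roll":42},
    {"fingers":100,"travel":[31,23,-2],"roll":48},
    {"fingers":100,"travel":[35,26,-2],"roll":54},
    {"fingers":100,"travel":[39,29,-2],"roll":60},
    {"fingers":100,"travel":[43,32,-1.4],"roll":66}
  ]
}}

```text
time_s: 2.65
tcp_pos: [0.4773, 0.1999, 0.2236]
ee_rot: [[0.129, -0.992, 0.002], [-0.992, -0.129, 0.001], [-0.001, -0.002, -1.0]]
wrist_force: [0.1, 0.3, 0.1]
gripper_width: 1.0
```

```bash
python3 - <<'E'
from h import *
print(sense()["time_s"],rollto(),travel(J2W([.05,.16,.22])))
E
```

```text
2.65 -0.14472895564674104 [ 7.2067 -4.4817  0.3615]
```

Emit:
{"op": "arm_command", "data": {
  "rows": [
    {"fingers":100,"travel":[3.6,-2.2,0.2],"roll":0},
    {"fingers":100,"travel":[7.2,-4.5,0.4],"roll":0},
    {"fingers":100,"travel":[7.2,-4.5,0.4],"roll":0},
    {"fingers":100,"travel":[7.2,-4.5,0.4],"roll":0}
  ]
}}

```text
time_s: 3.05
tcp_pos: [0.5305, 0.1351, 0.2184]
ee_rot: [[0.13, -0.991, -0.001], [-0.991, -0.13, -0.0], [0.0, 0.001, -1.0]]
wrist_force: [-0.4, -0.2, -0.6]
gripper_width: 1.0
```

```bash
cat > meas.py <<'E'
from h import *
import sys
im,d,k,P=shot("wrist",sys.argv[1])
for l in ["crank_handle","pointer","index_clip","fence","stop_face"]:
    r=search_frame("wrist",l); print(l,[(W2J(x["position"])[0],round(x["p"],2)) for x in r[:2]])
hsv=cv2.cvtColor(im,cv2.COLOR_RGB2HSV)
Q=W2J(P.reshape(-1,3)).reshape(P.shape)
red=((hsv[...,0]<6)|(hsv[...,0]>172))&(hsv[...,1]>140)&(hsv[...,2]>80)&(d>0)&(abs(Q[...,0]-.05)<.04)&(Q[...,1]<.16)&(Q[...,2]>.05)
q=Q[red]; print("red",len(q),np.percentile(q,[2,50,98],axis=0) if len(q) else "")
b=red&(Q[...,2]>.072); print("fin", Q[b].mean(0) if b.any() else "", np.argwhere(red).mean(0)[::-1])
E
python3 meas.py w1.png; python3 - <<'E'
import cv2
a=cv2.imread("pics/w1.png"); cv2.imwrite("pics/w1b.png",cv2.resize(a,(800,500),interpolation=cv2.INTER_CUBIC))
E
```

```text
crank_handle [(array([0.0588, 0.2267, 0.1174]), 0.84)]
pointer [(array([0.0645, 0.0384, 0.1021]), 0.84)]
index_clip [(array([-0.0162, -0.0232,  0.0413]), 0.71)]
fence [(array([0.062 , 0.0833, 0.07  ]), 0.9)]
stop_face [(array([0.0682, 0.0377, 0.0984]), 0.74)]
red 95 [[0.045  0.0869 0.067 ]
 [0.0493 0.092  0.0684]
 [0.0536 0.0972 0.0774]]
fin [0.0498 0.0917 0.0768] [313.9158 119.2632]
```

View pics/w1b.png

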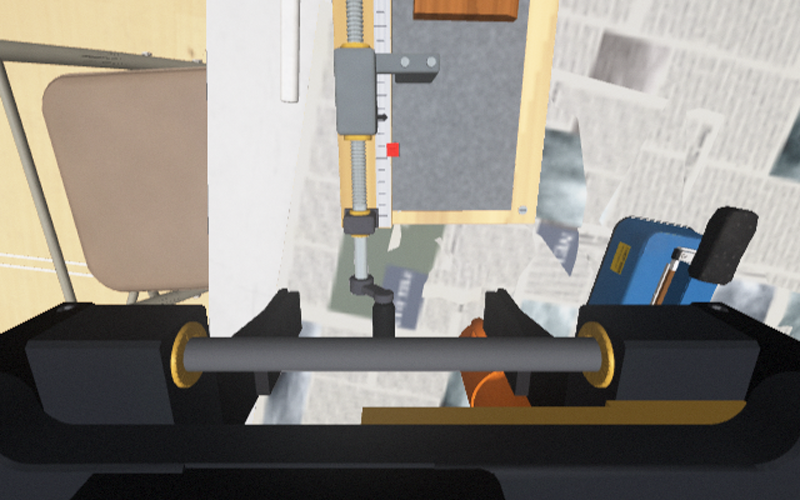

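```bash
python3 - <<'E'
from h import *
im=cv2.imread("pics/w1.png"); c=im[75:135,285:335]
cv2.imwrite("pics/w1c.png",cv2.resize(c,None,fx=10,fy=10,interpolation=cv2.INTER_NEAREST))
k=cam("wrist")
def ray(u,v,z):
    r=k[2][:3,:3]@np.array([(u-k[0]["cx"])/k[1],(v-k[0]["cy"])/k[1],1]); o=k[2][:3,3]
    return W2J(o+r*(z-o[2])/r[2])[0]
print(ray(309,94,.068),ray(314,120,.068),ray(314,120,.078))
E
```

```text
[0.0545 0.0691 0.068 ] [0.0492 0.0951 0.068 ] [0.0492 0.0948 0.078 ]
```

View pics/w1c.png

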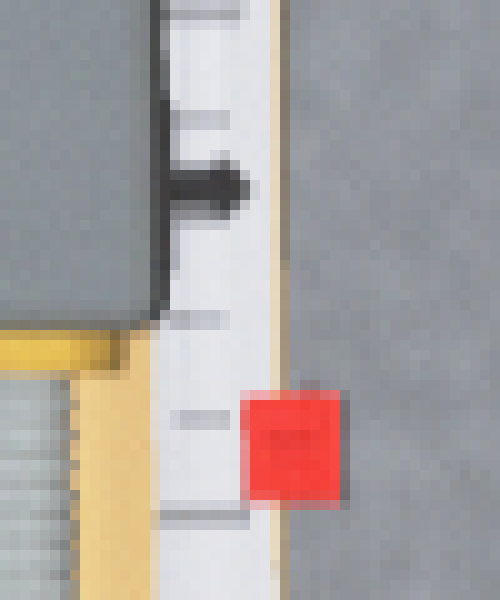

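```bash
python3 - <<'E'
from h import *
im=cv2.imread("pics/w1.png"); k=cam("wrist")
def ray(u,v,z):
    r=k[2][:3,:3]@np.array([(u-k[0]["cx"])/k[1],(v-k[0]["cy"])/k[1],1]); o=k[2][:3,3]
    return W2J(o+r*(z-o[2])/r[2])[0]
for v in (245,252,260):
    g=im[v,285:330].max(1); b=np.where(g<75)[0]+285; print(v,b.min(),b.max(),ray(b.min()-.5,v,.11),ray(b.max()+.5,v,.11))
# screw axis x: shaft at v~205-220
for v in (205,210,215):
    print(v,im[v,275:305].mean(1).astype(int))
print(ray(288,208,.09)); print(proj(J2W([.05,.155,.066]),*k),proj(J2W([.05,-.02,.066]),*k),proj(J2W([-.072,.155,.018]),*k),proj(J2W([-.1,.185,.0]),*k))
E
```

```text
245 298 315 [0.0661 0.2204 0.11  ] [0.0472 0.2204 0.11  ]
252 298 315 [0.0662 0.2285 0.11  ] [0.0472 0.2284 0.11  ]
260 298 315 [0.0663 0.2379 0.11  ] [0.0472 0.2378 0.11  ]
205 [139 139 140 137 142 140 141 140 161 189 195 206 204 204 206 207 198 177
 150 136 138 138 138 139 138 138 137 137 141 136]
210 [142 139 141 141 139 139 141 142 182 187 194 202 205 204 205 206 194 179
 146 140 138 141 140 138 138 139 140 138 138 140]
215 [141 141 139 140 138 137 141 137 140 182 193 204 207 205 204 204 194 182
 146 164 142 139 138 137 136 136 138 136 139 137]
[0.0769 0.1863 0.09  ]
[[313.111  174.9362]] [[313.5959  -4.3013]] [[408.6076 167.3454]] [[423.0603 186.6808]]
```

```bash
python3 - <<'E'
from h import *
print(rollto(),travel(J2W([.0567,.246,.18])),travel(J2W([.0567,.246,.1027])))
E
```

```text
0.18579352785613423 [-8.2975 -0.7847  3.9066] [-8.2954 -0.7809 11.6366]
```

Emit:
{"op": "arm_command", "data": {
  "rows": [
    {"fingers":100,"travel":[-4.2,-0.4,1],"roll":0.2},
    {"fingers":100,"travel":[-8.3,-0.8,3.9],"roll":0.2},
    {"fingers":60,"travel":[-8.3,-0.8,7.5],"roll":0.2},
    {"fingers":60,"travel":[-8.3,-0.8,11.6],"roll":0.2},
    {"fingers":60,"travel":[-8.3,-0.8,11.6],"roll":0.2},
    {"fingers":60,"travel":[-8.3,-0.8,11.6],"roll":0.2}
  ]
}}

```text
time_s: 3.95
tcp_pos: [0.5273, 0.2198, 0.1033]
ee_rot: [[0.131, -0.991, 0.0], [-0.991, -0.131, -0.001], [0.001, -0.0, -1.0]]
wrist_force: [0.8, 0.1, 1.4]
gripper_width: 0.723
```

```bash
python3 - <<'E'
from h import *
im,d,k,P=shot("wrist","w2.png")
print(rollto(),W2J(sense()["tcp_pos"]),sense()["wrist_force"])
cv2.imwrite("pics/w2b.png",cv2.resize(im[:,:,::-1][150:400],(800,312)))
E
```

```text
-0.052040740172202504 [[0.0587 0.2457 0.1048]] [0.4965 0.247  0.3465]
```

View pics/w2b.png

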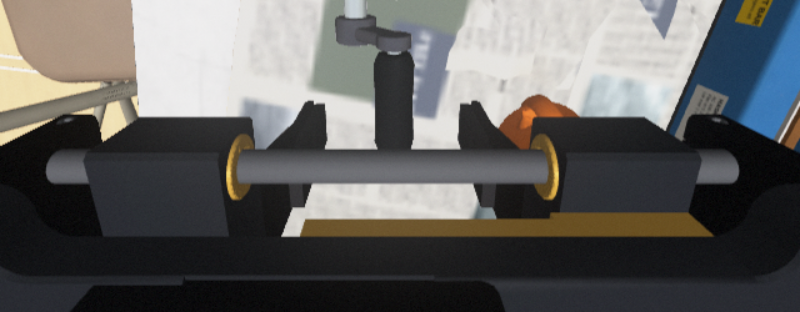

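Emit:
{"op": "arm_command", "data": {
  "rows": [
    {"fingers":0,"travel":[0,0,0],"roll":0},
    {"fingers":0,"travel":[0,0,0],"roll":0},
    {"fingers":0,"travel":[0,0,0],"roll":0},
    {"fingers":0,"travel":[0,0,0],"roll":0},
    {"fingers":0,"travel":[0,0,0],"roll":0},
    {"fingers":0,"travel":[0,0,0],"roll":0},
    {"fingers":0,"travel":[0,0,0],"roll":0}
  ]
}}

```text
time_s: 4.7
tcp_pos: [0.527, 0.2193, 0.1037]
ee_rot: [[0.13, -0.992, -0.0], [-0.992, -0.13, -0.001], [0.001, 0.0, -1.0]]
wrist_force: [-2.8, -0.6, 7.4]
gripper_width: 0.056
```

```bash
python3 - <<'E'
from h import *
print(W2J(sense()["tcp_pos"]),sense()["wrist_force"],sense()["gripper_width"])
# circle increments (tool y=-jigx, tool z=down)
a0=39.4
for n in range(1,4):
  b=a0+200*(n-1)
  print([[0,round(3.2*(np.sin(np.radians(b+20*i))-np.sin(np.radians(b))),2),round(-3.2*(np.cos(np.radians(b+20*i))-np.cos(np.radians(b))),2)] for i in range(1,11)])
E
```

```text
[[0.0572 0.2449 0.1037]] [-2.7607 -0.6007  7.4421] 0.056499273030237954
[[0, np.float64(0.72), np.float64(0.84)], [0, np.float64(1.11), np.float64(1.88)], [0, np.float64(1.13), np.float64(3.0)], [0, np.float64(0.76), np.float64(4.04)], [0, np.float64(0.05), np.float64(4.9)], [0, np.float64(-0.91), np.float64(5.47)], [0, np.float64(-2.0), np.float64(5.67)], [0, np.float64(-3.09), np.float64(5.49)], [0, np.float64(-4.06), np.float64(4.95)], [0, np.float64(-4.79), np.float64(4.1)]]
[[0, np.float64(-0.39), np.float64(-1.04)], [0, np.float64(-0.4), np.float64(-2.15)], [0, np.float64(-0.03), np.float64(-3.2)], [0, np.float64(0.67), np.float64(-4.06)], [0, np.float64(1.63), np.float64(-4.62)], [0, np.float64(2.72), np.float64(-4.83)], [0, np.float64(3.82), np.float64(-4.65)], [0, np.float64(4.79), np.float64(-4.1)], [0, np.float64(5.51), np.float64(-3.26)], [0, np.float64(5.9), np.float64(-2.22)]]
[[0, np.float64(0.01), np.float64(1.11)], [0, np.float64(-0.36), np.float64(2.16)], [0, np.float64(-1.06), np.float64(3.02)], [0, np.float64(-2.02), np.float64(3.58)], [0, np.float64(-3.11), np.float64(3.79)], [0, np.float64(-4.21), np.float64(3.61)], [0, np.float64(-5.18), np.float64(3.06)], [0, np.float64(-5.9), np.float64(2.22)], [0, np.float64(-6.29), np.float64(1.18)], [0, np.float64(-6.3), np.float64(0.07)]]
```

```bash
python3 - <<'E'
from h import *
im,d,k,P=shot("wrist","w3.png"); print(sense()["gripper_width"],sense()["wrist_force"])
a=im[:,:,::-1][120:400,100:560]; b=shot("top")[0][:,:,::-1][160:260,200:300]
cv2.imwrite("pics/w3b.png",np.hstack([cv2.resize(a,(500,304)),cv2.resize(b,(300,304),interpolation=cv2.INTER_CUBIC)]))
E
```

```text
0.0377447322904072 [-1.6306 -0.8405  5.2858]
```

View pics/w3b.png

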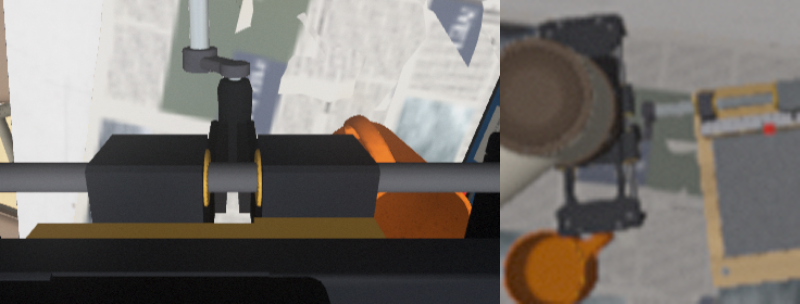

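```bash
python3 - <<'E'
from h import *
im,d,k,P=shot("wrist","w4.png"); s=sense(); print(s["gripper_width"],s["wrist_force"],s["moment"])
c=im[170:350,260:380].astype(float); c=255*(c/255)**.5
cv2.imwrite("pics/w4b.png",cv2.resize(c[:,:,::-1],None,fx=3.3,fy=3.3,interpolation=cv2.INTER_CUBIC))
Q=W2J(P.reshape(-1,3)).reshape(P.shape)
for v in range(190,330,8): print(v,[tuple((Q[v,u]*1000).round().astype(int)) for u in (300,308,316,322,330)])
E
```

```text
0.017764659550819233 [-0.0665 -2.1657  4.8061] [-0.2875  0.0068 -0.0076]
190 [(np.int64(72), np.int64(240), np.int64(3)), (np.int64(61), np.int64(211), np.int64(115)), (np.int64(57), np.int64(210), np.int64(117)), (np.int64(53), np.int64(210), np.int64(117)), (np.int64(43), np.int64(241), np.int64(2))]
198 [(np.int64(72), np.int64(248), np.int64(4)), (np.int64(61), np.int64(215), np.int64(117)), (np.int64(57), np.int64(215), np.int64(118)), (np.int64(53), np.int64(215), np.int64(118)), (np.int64(49), np.int64(216), np.int64(114))]
206 [(np.int64(72), np.int64(257), np.int64(2)), (np.int64(61), np.int64(219), np.int64(118)), (np.int64(57), np.int64(219), np.int64(118)), (np.int64(53), np.int64(219), np.int64(119)), (np.int64(49), np.int64(220), np.int64(117))]
214 [(np.int64(72), np.int64(265), np.int64(2)), (np.int64(61), np.int64(225), np.int64(116)), (np.int64(57), np.int64(224), np.int64(119)), (np.int64(53), np.int64(224), np.int64(119)), (np.int64(49), np.int64(225), np.int64(116))]
222 [(np.int64(72), np.int64(273), np.int64(4)), (np.int64(62), np.int64(229), np.int64(117)), (n
[... 2602 characters left out ...]
nt64(251), np.int64(170)), (np.int64(54), np.int64(251), np.int64(169)), (np.int64(52), np.int64(233), np.int64(193))]
318 [(np.int64(64), np.int64(250), np.int64(175)), (np.int64(65), np.int64(385), np.int64(5)), (np.int64(56), np.int64(386), np.int64(4)), (np.int64(49), np.int64(386), np.int64(4)), (np.int64(52), np.int64(236), np.int64(194))]
326 [(np.int64(62), np.int64(220), np.int64(217)), (np.int64(60), np.int64(220), np.int64(216)), (np.int64(57), np.int64(221), np.int64(216)), (np.int64(56), np.int64(221), np.int64(216)), (np.int64(54), np.int64(220), np.int64(217))][ WARN:0@1.263] global loadsave.cpp:1063 imwrite_ Unsupported depth image for selected encoder is fallbacked to CV_8U.
```

View pics/w4b.png

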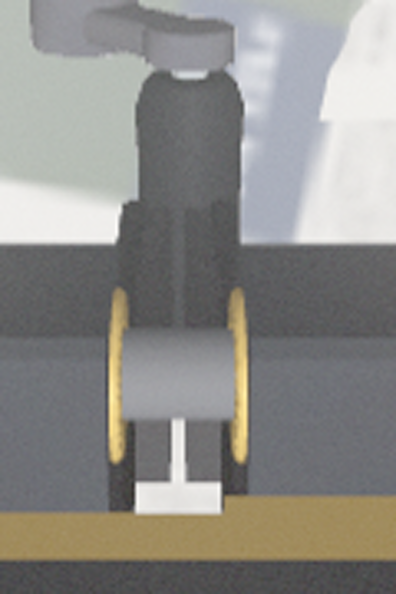

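Emit:
{"op": "arm_command", "data": {
  "rows": [
    {"fingers":40,"travel":[0,0,0],"roll":0},
    {"fingers":40,"travel":[0,0,0],"roll":0},
    {"fingers":40,"travel":[0,0,0],"roll":0},
    {"fingers":40,"travel":[0,0,0],"roll":0},
    {"fingers":40,"travel":[0,0,0],"roll":0}
  ]
}}

```text
time_s: 5.35
tcp_pos: [0.5268, 0.2193, 0.1021]
ee_rot: [[0.129, -0.992, -0.001], [-0.992, -0.129, -0.0], [0.0, 0.001, -1.0]]
wrist_force: [-0.8, 0.7, 0.0]
gripper_width: 0.361
```

```bash
python3 - <<'E'
from h import *
im,d,k,P=shot("wrist","w5.png"); s=sense(); print(s["gripper_width"],s["wrist_force"],W2J(s["tcp_pos"]),s["time_s"])
Q=W2J(P.reshape(-1,3)).reshape(P.shape)*1000
m=(im.max(2)<60)&(d>0)&(Q[...,2]>50)&(Q[...,2]<170)&(abs(Q[...,0]-57)<60)
for x in range(0,120,4):
    q=Q[m&(abs(Q[...,0]-x)<2)]
    if len(q): print(x,len(q),"z",np.percentile(q[:,2],[1,50,99]).round(),"y",np.percentile(q[:,1],[1,50,99]).round())
E
```

```text
0.3739235290409809 [-0.1586 -0.8153 -1.1269] [[0.0571 0.245  0.1022]] 5.4
28 3 z [155. 157. 158.] y [233. 233. 234.]
32 163 z [122. 154. 162.] y [233. 233. 234.]
36 390 z [121. 148. 169.] y [233. 234. 253.]
40 576 z [121. 147. 168.] y [234. 238. 253.]
48 432 z [110. 115. 117.] y [213. 236. 259.]
52 502 z [109. 118. 119.] y [204. 233. 258.]
56 524 z [109. 119. 120.] y [204. 233. 257.]
60 564 z [104. 118. 120.] y [204. 233. 258.]
64 400 z [ 80. 114. 117.] y [149. 233. 259.]
68 11 z [ 86.  96. 103.] y [159. 204. 204.]
72 298 z [120. 142. 168.] y [234. 241. 253.]
76 479 z [121. 154. 170.] y [233. 235. 254.]
80 287 z [120. 147. 162.] y [233. 233. 235.]
84 72 z [146. 157. 163.] y [233. 233. 234.]
```

```bash
python3 - <<'E'
from h import *
im,d,k,P=shot("wrist"); s=sense()
Q=W2J(P.reshape(-1,3)).reshape(P.shape)*1000
for v in range(200,260,4):
    print(v,[(tuple(Q[v,u].round().astype(int).tolist()),int(im[v,u].max())) for u in (274,280,286,290,344,350)])
c=im[170:350,220:420].astype(float); c=255*(c/255)**.5
cv2.imwrite("pics/w5b.png",cv2.resize(c[:,:,::-1].astype(np.uint8),None,fx=3,fy=3,interpolation=cv2.INTER_CUBIC))
E
```

```text
200 [((95, 250, 3), 147), ((90, 250, 3), 146), ((84, 250, 2), 148), ((80, 250, 3), 144), ((28, 250, 3), 143), ((22, 250, 3), 145)]
204 [((96, 254, 4), 147), ((90, 254, 4), 145), ((84, 254, 4), 145), ((80, 254, 4), 145), ((28, 254, 3), 147), ((22, 254, 4), 143)]
208 [((96, 258, 4), 145), ((90, 258, 3), 145), ((84, 258, 3), 143), ((80, 258, 4), 147), ((28, 259, 2), 145), ((22, 259, 2), 143)]
212 [((96, 262, 3), 145), ((90, 262, 3), 147), ((84, 262, 4), 144), ((80, 262, 5), 145), ((28, 263, 3), 142), ((22, 263, 2), 145)]
216 [((96, 266, 3), 147), ((90, 266, 3), 142), ((84, 266, 3), 146), ((80, 266, 5), 143), ((27, 267, 2), 144), ((21, 267, 1), 146)]
220 [((96, 270, 5), 143), ((90, 270, 4), 146), ((85, 271, 2), 145), ((81, 270, 4), 144), ((27, 271, 2), 143), ((21, 272, 0), 142)]
224 [((96, 275, 3), 145), ((90, 274, 4), 144), ((85, 275, 3), 144), ((81, 275, 4), 144), ((27, 275, 4), 142), ((21, 275, 2), 149)]
228 [((96, 279, 4), 195), ((91, 279, 3), 177), ((85, 279, 4), 159), ((81, 279, 4), 152), ((27, 279, 2), 143), ((21, 279, 3), 161)]
232 [((80, 233, 122), 42), ((77, 235, 117), 180), ((
[... 200 characters left out ...]
(37, 235, 123), 40)]
240 [((79, 233, 133), 37), ((76, 235, 128), 39), ((85, 292, 4), 228), ((81, 292, 2), 228), ((41, 235, 129), 38), ((57, 166, 280), 43)]
244 [((78, 235, 134), 38), ((75, 234, 135), 41), ((85, 296, 3), 228), ((81, 296, 3), 228), ((41, 235, 134), 41), ((38, 235, 133), 38)]
248 [((78, 235, 139), 42), ((75, 235, 139), 39), ((74, 245, 118), 128), ((81, 301, 3), 227), ((41, 237, 134), 41), ((39, 235, 139), 41)]
252 [((77, 235, 144), 39), ((74, 235, 143), 37), ((74, 247, 118), 102), ((81, 305, 4), 206), ((41, 239, 134), 40), ((39, 235, 143), 38)]
256 [((77, 235, 147), 41), ((74, 237, 144), 38), ((74, 250, 119), 72), ((81, 310, 4), 215), ((41, 241, 135), 36), ((40, 234, 149), 38)]
```

View pics/w5b.png

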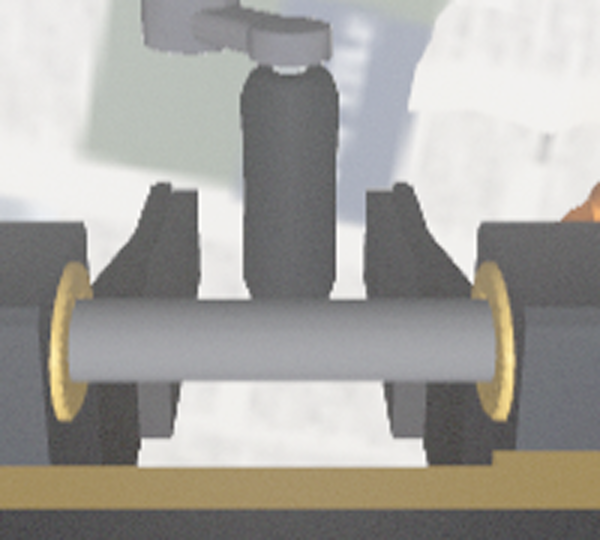

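Emit:
{"op": "arm_command", "data": {
  "rows": [
    {"fingers":45,"travel":[0,0,1],"roll":0},
    {"fingers":45,"travel":[0,0,2],"roll":0},
    {"fingers":45,"travel":[0,0,2.6],"roll":0},
    {"fingers":0,"travel":[0,0,2.6],"roll":0},
    {"fingers":0,"travel":[0,0,2.6],"roll":0},
    {"fingers":0,"travel":[0,0,2.6],"roll":0},
    {"fingers":0,"travel":[0,0,2.6],"roll":0},
    {"fingers":0,"travel":[0,0,2.6],"roll":0},
    {"fingers":0,"travel":[0,0,2.6],"roll":0}
  ]
}}

```text
time_s: 6.35
tcp_pos: [0.5261, 0.2192, 0.0766]
ee_rot: [[0.129, -0.992, -0.002], [-0.992, -0.129, -0.0], [0.0, 0.002, -1.0]]
wrist_force: [-5.6, 1.5, 1.1]
gripper_width: 0.221
```

Emit:
{"op": "arm_command", "data": {
  "rows": [
    {"fingers":0,"travel":[0,0.72,0.84],"roll":0},
    {"fingers":0,"travel":[0,1.11,1.88],"roll":0},
    {"fingers":0,"travel":[0,1.13,3.0],"roll":0},
    {"fingers":0,"travel":[0,0.76,4.04],"roll":0},
    {"fingers":0,"travel":[0,0.76,4.04],"roll":0}
  ]
}}

```text
time_s: 6.85
tcp_pos: [0.5198, 0.2184, 0.0352]
ee_rot: [[0.129, -0.992, -0.0], [-0.992, -0.129, -0.0], [0.0, 0.0, -1.0]]
wrist_force: [-0.2, 0.3, -5.1]
gripper_width: 0.217
```

```bash
python3 - <<'E'
from h import *
s=sense();print(W2J(s["tcp_pos"]),s["wrist_force"],s["gripper_width"],s["moment"])
E
```

```text
[[0.0499 0.245  0.0352]] [-0.1552  0.2546 -5.0516] 0.21702592382178992 [0.3622 0.1314 0.0151]
```

```bash
python3 - <<'E'
import numpy as np
for b,st,n in ((119.4,22,10),(339.4,22,10),(559.4,22,10)):
  f=lambda g,t:(np.round(3.2*(np.sin(np.radians(t))-np.sin(np.radians(b))),2),np.round(-3.2*(np.cos(np.radians(t))-np.cos(np.radians(b))),2))
  print(b,[f(0,b+st*i) for i in range(1,n+1)])
E
```

```text
119.4 [(np.float64(-0.79), np.float64(0.93)), (np.float64(-1.87), np.float64(1.5)), (np.float64(-3.09), np.float64(1.61)), (np.float64(-4.26), np.float64(1.27)), (np.float64(-5.22), np.float64(0.51)), (np.float64(-5.82), np.float64(-0.55)), (np.float64(-5.98), np.float64(-1.76)), (np.float64(-5.68), np.float64(-2.94)), (np.float64(-4.95), np.float64(-3.93)), (np.float64(-3.91), np.float64(-4.57))]
339.4 [(np.float64(1.2), np.float64(-0.2)), (np.float64(2.4), np.float64(0.06)), (np.float64(3.4), np.float64(0.75)), (np.float64(4.08), np.float64(1.77)), (np.float64(4.33), np.float64(2.96)), (np.float64(4.11), np.float64(4.16)), (np.float64(3.45), np.float64(5.19)), (np.float64(2.46), np.float64(5.9)), (np.float64(1.27), np.float64(6.19)), (np.float64(0.06), np.float64(6.01))]
559.4 [(np.float64(-1.05), np.float64(-0.62)), (np.float64(-1.8), np.float64(-1.59)), (np.float64(-2.13), np.float64(-2.76)), (np.float64(-1.99), np.float64(-3.98)), (np.float64(-1.41), np.float64(-5.05)), (np.float64(-0.47), np.float64(-5.83)), (np.float64(0.7), np.float64(-6.2)), (np.float64(1.91), np.float64(-6.1)), (np.float64(3.01), np.float64(-5.56)), (np.float64(3.82), np.float64(-4.65))]
```

Emit:
{"op": "arm_command", "data": {
  "rows": [
    {"fingers":0,"travel":[0,-0.79,0.93],"roll":0},
    {"fingers":0,"travel":[0,-1.87,1.5],"roll":0},
    {"fingers":0,"travel":[0,-3.09,1.61],"roll":0},
    {"fingers":0,"travel":[0,-4.26,1.27],"roll":0},
    {"fingers":0,"travel":[0,-5.22,0.51],"roll":0},
    {"fingers":0,"travel":[0,-5.82,-0.55],"roll":0},
    {"fingers":0,"travel":[0,-5.98,-1.76],"roll":0},
    {"fingers":0,"travel":[0,-5.68,-2.94],"roll":0},
    {"fingers":0,"travel":[0,-4.95,-3.93],"roll":0},
    {"fingers":0,"travel":[0,-3.91,-4.57],"roll":0}
  ]
}}

```text
time_s: 7.85
tcp_pos: [0.5586, 0.2235, 0.0822]
ee_rot: [[0.129, -0.992, 0.001], [-0.992, -0.129, 0.001], [-0.001, -0.001, -1.0]]
wrist_force: [0.9, 2.6, -11.5]
gripper_width: 0.217
```

```bash
python3 - <<'E'
from h import *
s=sense();p=W2J(s["tcp_pos"])[0];print(p,s["wrist_force"],s["gripper_width"],s["moment"])
E
```

```text
[0.0891 0.245  0.0822] [  0.8623   2.5993 -11.4784] 0.21738995822430096 [ 0.8913  0.0225 -0.0701]
```

Emit:
{"op": "arm_command", "data": {
  "rows": [
    {"fingers":0,"travel":[0,1.2,-0.2],"roll":0},
    {"fingers":0,"travel":[0,2.4,0.06],"roll":0},
    {"fingers":0,"travel":[0,3.4,0.75],"roll":0},
    {"fingers":0,"travel":[0,4.08,1.77],"roll":0},
    {"fingers":0,"travel":[0,4.33,2.96],"roll":0},
    {"fingers":0,"travel":[0,4.11,4.16],"roll":0},
    {"fingers":0,"travel":[0,3.45,5.19],"roll":0},
    {"fingers":0,"travel":[0,2.46,5.9],"roll":0},
    {"fingers":0,"travel":[0,1.27,6.19],"roll":0},
    {"fingers":0,"travel":[0,0.06,6.01],"roll":0}
  ]
}}

```text
time_s: 8.85
tcp_pos: [0.5573, 0.2233, 0.0219]
ee_rot: [[0.13, -0.992, -0.002], [-0.992, -0.13, -0.001], [0.001, 0.002, -1.0]]
wrist_force: [-7.9, 2.7, 9.3]
gripper_width: 0.221
```

Emit:
{"op": "arm_command", "data": {
  "rows": [
    {"fingers":0,"travel":[0,-1.05,-0.62],"roll":0},
    {"fingers":0,"travel":[0,-1.8,-1.59],"roll":0},
    {"fingers":0,"travel":[0,-2.13,-2.76],"roll":0},
    {"fingers":0,"travel":[0,-1.99,-3.98],"roll":0},
    {"fingers":0,"travel":[0,-1.41,-5.05],"roll":0},
    {"fingers":0,"travel":[0,-0.47,-5.83],"roll":0},
    {"fingers":0,"travel":[0,0.7,-6.2],"roll":0},
    {"fingers":0,"travel":[0,1.91,-6.1],"roll":0},
    {"fingers":0,"travel":[0,3.01,-5.56],"roll":0},
    {"fingers":0,"travel":[0,3.82,-4.65],"roll":0}
  ]
}}

```text
time_s: 9.85
tcp_pos: [0.5217, 0.2188, 0.0718]
ee_rot: [[0.131, -0.991, 0.007], [-0.991, -0.131, 0.002], [-0.001, -0.007, -1.0]]
wrist_force: [2.2, -0.5, 2.6]
gripper_width: 0.219
```

```bash
python3 - <<'E'
from h import *
s=sense();p=W2J(s["tcp_pos"])[0];print(p,s["wrist_force"],s["gripper_width"],s["moment"])
b=779.4
f=lambda t:(np.round(3.2*(np.sin(np.radians(t))-np.sin(np.radians(b))),2),np.round(-3.2*(np.cos(np.radians(t))-np.cos(np.radians(b))),2))
print(f(792),f(804))
im,d,k,P=shot("wrist","w6.png")
cv2.imwrite("pics/w6b.png",cv2.resize(im[0:110,250:370,::-1],None,fx=5,fy=5,interpolation=cv2.INTER_NEAREST))
print(proj(J2W([.05,.095,.066]),*k))
E
```

```text
[0.0519 0.2451 0.0718] [ 2.2086 -0.5335  2.5932] 0.21864326590162758 [-0.2213 -0.7223 -0.0191]
(np.float64(0.29), np.float64(0.64)) (np.float64(0.43), np.float64(1.29))
[[317.6299 -34.1148]]
```

Emit:
{"op": "arm_command", "data": {
  "rows": [
    {"fingers":0,"travel":[0,0.29,0.64],"roll":0},
    {"fingers":0,"travel":[0,0.43,1.29],"roll":0},
    {"fingers":0,"travel":[0,0.43,1.29],"roll":0},
    {"fingers":60,"travel":[0,0.43,1.29],"roll":0},
    {"fingers":60,"travel":[0,0.43,1.29],"roll":0},
    {"fingers":60,"travel":[0,0.43,1.29],"roll":0},
    {"fingers":60,"travel":[0,0.43,1.29],"roll":0},
    {"fingers":60,"travel":[0,0.43,-3],"roll":0},
    {"fingers":60,"travel":[0,0.43,-7],"roll":0},
    {"fingers":60,"travel":[3,0.43,-10],"roll":0}
  ]
}}

```text
time_s: 10.9
tcp_pos: [0.5209, 0.1902, 0.171]
ee_rot: [[0.133, -0.991, 0.004], [-0.991, -0.133, 0.002], [-0.001, -0.004, -1.0]]
wrist_force: [0.7, -0.6, 0.2]
gripper_width: 0.594
```

Emit:
{"op": "arm_command", "data": {
  "rows": [
    {"fingers":60,"travel":[3,0,0],"roll":0},
    {"fingers":60,"travel":[5,0,0],"roll":0},
    {"fingers":60,"travel":[5,0,0],"roll":0},
    {"fingers":60,"travel":[5,0,0],"roll":0}
  ]
}}

```text
time_s: 11.3
tcp_pos: [0.5262, 0.1383, 0.1684]
ee_rot: [[0.128, -0.992, 0.0], [-0.992, -0.128, 0.0], [-0.0, -0.0, -1.0]]
wrist_force: [0.4, -0.6, -0.8]
gripper_width: 0.601
```

```bash
python3 - <<'E'
from h import *
im,d,k,P=shot("wrist","w7.png"); s=sense(); print(W2J(s["tcp_pos"]),s["wrist_force"],s["time_s"])
u,v=proj(J2W([.05,.094,.066]),*k)[0]; print(u,v); u,v=int(u),int(v); u0,v0=max(u-40,0),max(v-40,0); print(u0,v0)
cv2.imwrite("pics/w7b.png",cv2.resize(im[v0:v0+80,u0:u0+70,::-1],None,fx=7,fy=7,interpolation=cv2.INTER_CUBIC))
E
```

```text
[[0.0457 0.1652 0.1683]] [-0.8352 -0.7814 -0.0783] 11.35
308.87992612788787 118.65305137819192
268 78
```

View pics/w7b.png

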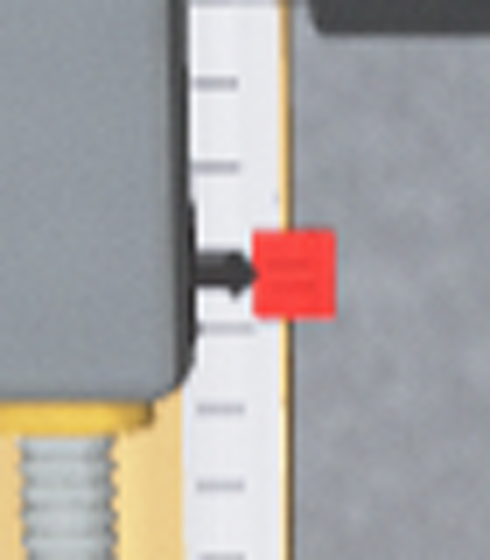

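```bash
python3 - <<'E'
from h import *
s=sense();print(rollto(),travel(J2W([-.095,-.13,.14])))
E
```

```text
-0.1321778863841132 [29.5515 14.0034  2.8302]
```

Emit:
{"op": "arm_command", "data": {
  "rows": [
    {"fingers":0,"travel":[4.5,2.1,0],"roll":0},
    {"fingers":0,"travel":[9,4.3,0],"roll":0},
    {"fingers":0,"travel":[13.5,6.4,0],"roll":0},
    {"fingers":0,"travel":[18,8.5,0],"roll":0},
    {"fingers":0,"travel":[22.5,10.7,0.5],"roll":0},
    {"fingers":0,"travel":[26.5,12.6,1],"roll":0},
    {"fingers":0,"travel":[29.6,14,2],"roll":0},
    {"fingers":0,"travel":[29.6,14,2.8],"roll":0},
    {"fingers":0,"travel":[29.6,14,2.8],"roll":0}
  ]
}}

```text
time_s: 12.25
tcp_pos: [0.4248, -0.173, 0.1393]
ee_rot: [[0.128, -0.992, -0.003], [-0.992, -0.128, 0.0], [-0.001, 0.003, -1.0]]
wrist_force: [0.7, 0.7, 0.4]
gripper_width: 0.011
```

```bash
cat > brd.py <<'E'
from h import *
import sys
n=sys.argv[1]
im,d,k,P=shot(n,sys.argv[2]); s=sense()
Q=W2J(P.reshape(-1,3)).reshape(P.shape)*1000
hsv=cv2.cvtColor(im,cv2.COLOR_RGB2HSV)
m=(abs(Q[...,2]-38)<5)&(Q[...,1]<80)&(Q[...,1]>-260)&(Q[...,0]>-90)&(Q[...,0]<56)&(d>0)&(hsv[...,1]>110)&(hsv[...,0]<15)
c=cv2.morphologyEx(m.astype(np.uint8),cv2.MORPH_OPEN,np.ones((3,3)))
q=Q[c>0]; r=cv2.minAreaRect(q[:,:2].astype(np.float32)); print("board top rect (jig mm)",np.round(r[0],1),np.round(r[1],1),round(r[2],2),"z",np.median(q[:,2]),len(q), "ext",np.percentile(q,[.5,99.5],axis=0).round(1).tolist())
g=(abs(Q[...,2]-18)<8)&(Q[...,0]>-65)&(Q[...,0]<40)&(Q[...,1]<150)&(hsv[...,1]<40)&(abs(Q[...,1])<150)
print("bed z",np.median(Q[g][:,2]) if g.any() else None)
print(sense()["time_s"],W2J(s["tcp_pos"])[0],rollto(),s["gripper_width"],s["wrist_force"])
E
python3 brd.py wrist w8.png; python3 - <<'E'
from h import *
print(travel(J2W([-.095,-.13,.0075])))
E
```

```text
board top rect (jig mm) [ -13.1 -137.8] [158.2  85.5] 88.36 z 37.425098167616525 12809 ext [[-55.6, -216.6, 33.6], [28.6, -69.6, 39.2]]
bed z 17.554954937283483
12.3 [-0.0948 -0.1303  0.14  ] -0.0875160040339722 0.007024825162421581 [ 0.1818  0.001  -0.284 ]
[-0.0234  0.     13.249 ]
```

Emit:
{"op": "arm_command", "data": {
  "rows": [
    {"fingers":0,"travel":[0,0,4.5],"roll":0},
    {"fingers":0,"travel":[0,0,9],"roll":0},
    {"fingers":0,"travel":[0,0,11.5],"roll":0},
    {"fingers":0,"travel":[0,0,13.2],"roll":0},
    {"fingers":0,"travel":[0,0,13.2],"roll":0},
    {"fingers":0,"travel":[0,-1,13.2],"roll":0},
    {"fingers":0,"travel":[0,-2,13.2],"roll":0},
    {"fingers":0,"travel":[0,-2.5,13.2],"roll":0},
    {"fingers":0,"travel":[0,-3,13.2],"roll":0}
  ]
}}

```text
time_s: 13.2
tcp_pos: [0.4564, -0.169, 0.0093]
ee_rot: [[0.13, -0.992, 0.002], [-0.992, -0.13, -0.0], [0.0, -0.002, -1.0]]
wrist_force: [-1.6, -0.5, 0.1]
gripper_width: -0.0
```

```bash
python3 brd.py wrist w9.png
```

```text
board top rect (jig mm) [  -6.4 -151.8] [ 85.9 130. ] 0.76 z 37.44549536874503 27553 ext [[-47.8, -216.2, 33.7], [35.4, -89.0, 39.0]]
bed z 17.51928943929344
13.25 [-0.0631 -0.1309  0.0092] -0.08966083957358251 0.005720462453990154 [ 1.4863  0.2317 -0.6482]
```

Emit:
{"op": "arm_command", "data": {
  "rows": [
    {"fingers":0,"travel":[0,-0.4,0],"roll":0},
    {"fingers":0,"travel":[0,-0.8,0],"roll":0},
    {"fingers":0,"travel":[0,-1.1,0],"roll":0},
    {"fingers":0,"travel":[0,-1.3,0],"roll":0},
    {"fingers":0,"travel":[0,-1.4,0],"roll":0},
    {"fingers":0,"travel":[0,-1.4,0],"roll":0}
  ]
}}

```text
time_s: 13.85
tcp_pos: [0.4691, -0.1674, 0.0084]
ee_rot: [[0.129, -0.992, -0.0], [-0.992, -0.129, 0.0], [-0.0, 0.0, -1.0]]
wrist_force: [-0.5, 0.1, -0.1]
gripper_width: 0.005
```

```bash
python3 brd.py wrist w10.png
```

```text
board top rect (jig mm) [   8.  -151.7] [ 86.4 128.7] 0.44 z 37.456125580982004 27370 ext [[-33.7, -215.3, 33.7], [50.0, -90.1, 39.0]]
bed z 17.566818161816904
13.9 [-0.051  -0.1308  0.0084] -0.12589692759050308 0.005534865790169987 [-0.2197  0.0124 -0.4694]
```

Emit:
{"op": "arm_command", "data": {
  "rows": [
    {"fingers":0,"travel":[0,-0.2,0],"roll":0},
    {"fingers":0,"travel":[0,-0.3,0],"roll":0},
    {"fingers":0,"travel":[0,-0.3,0],"roll":0},
    {"fingers":0,"travel":[0,-0.3,0],"roll":0}
  ]
}}

```text
time_s: 14.3
tcp_pos: [0.471, -0.167, 0.0082]
ee_rot: [[0.129, -0.992, -0.002], [-0.992, -0.129, 0.0], [-0.0, 0.002, -1.0]]
wrist_force: [-2.7, -0.3, 0.7]
gripper_width: 0.009
```

```bash
python3 brd.py wrist w11.png;  python3 - <<'E'
from h import *
print(travel(J2W([.02,-.27,.012])))
E
```

```text
board top rect (jig mm) [   8.8 -152.1] [130.3  86.3] 89.01 z 37.45952463049992 28014 ext [[-33.5, -216.5, 33.7], [50.0, -90.1, 39.1]]
bed z 17.577491747709256
14.35 [-0.0491 -0.1307  0.0082] -0.14483885398377083 0.0038511429020320715 [-2.9184 -0.7201  0.1487]
[13.9129 -6.9429 -0.3996]
```

Emit:
{"op": "arm_command", "data": {
  "rows": [
    {"fingers":0,"travel":[0,2,0],"roll":0},
    {"fingers":0,"travel":[0,3,-5],"roll":0},
    {"fingers":0,"travel":[4,0,-6],"roll":0},
    {"fingers":0,"travel":[8,-3,-6],"roll":0},
    {"fingers":0,"travel":[11.4,-6.9,-6],"roll":0},
    {"fingers":0,"travel":[11.4,-6.9,-6],"roll":0},
    {"fingers":0,"travel":[11.4,-6.9,-3],"roll":0},
    {"fingers":0,"travel":[11.4,-6.9,-0.4],"roll":0},
    {"fingers":0,"travel":[11.4,-6.9,-0.4],"roll":0}
  ]
}}

```text
time_s: 15.25
tcp_pos: [0.5525, -0.2701, 0.0087]
ee_rot: [[0.128, -0.992, -0.007], [-0.992, -0.128, 0.002], [-0.003, 0.006, -1.0]]
wrist_force: [-0.8, 0.6, 0.6]
gripper_width: 0.004
```

```bash
python3 brd.py top t2.png; python3 - <<'E'
from h import *
print(search_frame("top","bow_saw")[:1],search_frame("scene","stop_face")[:0])
E
```

```text
board top rect (jig mm) [  -1.6 -114.9] [196.7  79.7] 83.39 z 37.46841715478122 383 ext [[-31.8, -214.7, 33.0], [47.7, -17.5, 42.8]]
bed z 17.359431150405726
15.3 [ 0.0198 -0.2445  0.011 ] -0.11154706220531807 0.0017636832199902429 [ 0.4235 -0.1589  0.297 ]
[{'position': [0.5125, -0.4041, 0.0144], 'p': 0.71}] []
```

Emit:
{"op": "arm_command", "data": {
  "rows": [
    {"fingers":0,"travel":[-1.5,0,0],"roll":0},
    {"fingers":0,"travel":[-2.5,0,0],"roll":0},
    {"fingers":0,"travel":[-3.5,0,0],"roll":0},
    {"fingers":0,"travel":[-4.5,0,0],"roll":0},
    {"fingers":0,"travel":[-5.5,0,0],"roll":0},
    {"fingers":0,"travel":[-6.3,0,0],"roll":0},
    {"fingers":0,"travel":[-7,0,0],"roll":0},
    {"fingers":0,"travel":[-7.5,0,0],"roll":0},
    {"fingers":0,"travel":[-7.7,0,0],"roll":0},
    {"fingers":0,"travel":[-7.7,0,0],"roll":0}
  ]
}}

```text
time_s: 16.4
tcp_pos: [0.5451, -0.1945, 0.0123]
ee_rot: [[0.129, -0.992, -0.0], [-0.992, -0.129, 0.0], [-0.0, 0.0, -1.0]]
wrist_force: [0.6, -0.5, -0.9]
gripper_width: 0.005
```

```bash
python3 brd.py wrist w12.png
```

```text
board top rect (jig mm) [  21.2 -124.5] [12.9  7.2] 2.14 z 37.675826440856405 187 ext [[14.9, -127.9, 36.4], [27.6, -121.1, 38.9]]
bed z 17.67596302392413
16.45 [ 0.0208 -0.168   0.0123] -0.13188797615839576 -0.0005521917376080233 [-0.3821 -0.9696 -0.0179]
```

Emit:
{"op": "arm_command", "data": {
  "rows": [
    {"fingers":0,"travel":[-0.2,0,0],"roll":0},
    {"fingers":0,"travel":[-0.4,0,0],"roll":0},
    {"fingers":0,"travel":[-0.6,0,0],"roll":0},
    {"fingers":0,"travel":[-0.7,0,0],"roll":0},
    {"fingers":0,"travel":[-0.8,0,0],"roll":0},
    {"fingers":0,"travel":[-0.8,0,0],"roll":0}
  ]
}}

```text
time_s: 17.05
tcp_pos: [0.5452, -0.1921, 0.0137]
ee_rot: [[0.131, -0.991, 0.002], [-0.991, -0.131, -0.006], [0.006, -0.001, -1.0]]
wrist_force: [0.2, -21.8, 0.3]
gripper_width: 0.006
```

```bash
python3 brd.py top t3.png
```

```text
board top rect (jig mm) [ -12.5 -102.3] [76.7 49.1] 83.46 z 37.95749338460297 281 ext [[-38.2, -139.5, 33.2], [13.8, -64.8, 42.9]]
bed z 17.425919710060356
17.1 [ 0.0211 -0.1654  0.0136] -0.04578336164550478 0.008412377972169163 [  0.549  -21.241   -1.3815]
```

Emit:
{"op": "arm_command", "data": {
  "rows": [
    {"fingers":0,"travel":[0.5,0,0],"roll":0},
    {"fingers":0,"travel":[1.5,0,0],"roll":0},
    {"fingers":0,"travel":[2,0,-4],"roll":0},
    {"fingers":0,"travel":[2,2,-8],"roll":0},
    {"fingers":0,"travel":[-2,4,-11],"roll":0},
    {"fingers":0,"travel":[-7,4,-11],"roll":0},
    {"fingers":0,"travel":[-12,4,-11],"roll":0},
    {"fingers":0,"travel":[-17,4,-11],"roll":0},
    {"fingers":0,"travel":[-22,4,-11],"roll":0},
    {"fingers":0,"travel":[-22,4,-11],"roll":0}
  ]
}}

```text
time_s: 18.1
tcp_pos: [0.4759, 0.0307, 0.1229]
ee_rot: [[0.136, -0.991, 0.001], [-0.991, -0.136, 0.001], [-0.001, -0.001, -1.0]]
wrist_force: [1.1, 0.4, 0.2]
gripper_width: 0.003
```

```bash
python3 brd.py wrist w13.png; python3 - <<'E'
from h import *
k=cam("wrist"); im=cv2.imread("pics/w13.png")
print(proj([J2W([.03,.045,.038]),J2W([.05,-.03,.038]),J2W([.05,.09,.066])],*k))
cv2.imwrite("pics/w13b.png",cv2.resize(im[0:260,160:500],None,fx=2.2,fy=2.2,interpolation=cv2.INTER_CUBIC))
E
```

```text
board top rect (jig mm) [  1.5 -25.4] [ 84.9 141.5] 2.45 z 37.31224794509211 17852 ext [[-40.4, -93.9, 33.8], [44.5, 43.4, 39.1]]
bed z 17.451716711572196
18.15 [-0.0184  0.0631  0.1227] 0.18988695511771425 0.003921970385810815 [-0.0977 -0.1761 -0.0182]
[[260.0791 179.6795]
 [231.4822  90.8936]
 [233.4733 238.6574]]
```

View pics/w13b.png

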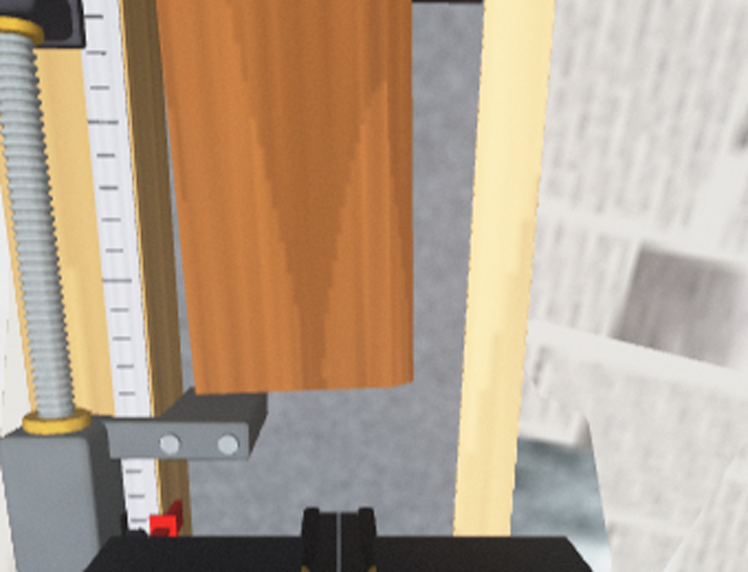

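```bash
python3 - <<'E'
from h import *
print(rollto(),travel(J2W([-.085,-.02,.06])),travel(J2W([-.085,-.02,.0085])),travel(J2W([-.049,-.02,.0085])))
E
```

```text
0.18988695511771425 [8.2913 6.6926 6.2638] [ 8.2948  6.6963 11.4138] [ 8.3068  3.0964 11.4164]
```

Emit:
{"op": "arm_command", "data": {
  "rows": [
    {"fingers":0,"travel":[4,3.3,0],"roll":0.1},
    {"fingers":0,"travel":[8.3,6.7,1],"roll":0.1},
    {"fingers":0,"travel":[8.3,6.7,5.5],"roll":0.1},
    {"fingers":0,"travel":[8.3,6.7,10],"roll":0.1},
    {"fingers":0,"travel":[8.3,6.7,11.4],"roll":0.1},
    {"fingers":0,"travel":[8.3,5.2,11.4],"roll":0.1},
    {"fingers":0,"travel":[8.3,4.2,11.4],"roll":0.1},
    {"fingers":0,"travel":[8.3,3.6,11.4],"roll":0.1},
    {"fingers":0,"travel":[8.3,3.1,11.4],"roll":0.1},
    {"fingers":0,"travel":[8.3,3.0,11.4],"roll":0.1}
  ]
}}

```text
time_s: 19.15
tcp_pos: [0.4568, -0.0603, 0.0085]
ee_rot: [[0.127, -0.992, -0.001], [-0.992, -0.127, -0.0], [-0.0, 0.001, -1.0]]
wrist_force: [-1.8, 0.2, 0.8]
gripper_width: 0.002
```

```bash
python3 brd.py wrist w14.png
```

```text
board top rect (jig mm) [  8.6 -63.7] [ 85.6 169.1] 0.06 z 37.39370244865814 45457 ext [[-33.3, -147.3, 33.7], [49.9, 16.4, 39.1]]
bed z 17.408659921176366
19.2 [-0.0491 -0.0229  0.0086] -0.24923605135637672 0.003605201626061064 [-0.5876 -0.391   0.7281]
```

Emit:
{"op": "arm_command", "data": {
  "rows": [
    {"fingers":0,"travel":[0,1.5,0],"roll":0.2},
    {"fingers":0,"travel":[0,3,-3],"roll":0.2},
    {"fingers":0,"travel":[-3,3,-7],"roll":0.2},
    {"fingers":0,"travel":[-6,0,-11],"roll":0.2},
    {"fingers":0,"travel":[-9,-3,-11.4],"roll":0.2},
    {"fingers":0,"travel":[-10.5,-5,-11.4],"roll":0.2},
    {"fingers":0,"travel":[-10.5,-7,-11.4],"roll":0.2},
    {"fingers":0,"travel":[-10.5,-7,-11.4],"roll":0.2}
  ]
}}

```text
time_s: 20.0
tcp_pos: [0.5152, 0.0543, 0.1228]
ee_rot: [[0.125, -0.992, 0.003], [-0.992, -0.125, 0.001], [-0.0, -0.003, -1.0]]
wrist_force: [-0.7, -0.3, -0.6]
gripper_width: 0.004
```

```bash
python3 brd.py wrist w15.png; python3 - <<'E'
from h import *
k=cam("wrist"); im=cv2.imread("pics/w15.png")
u,v=proj(J2W([.02,.05,.038]),*k)[0].astype(int); print(u,v)
v0=max(v-60,0);u0=max(u-75,0);print(u0,v0)
cv2.imwrite("pics/w15b.png",cv2.resize(im[v0:v0+110,u0:u0+150],None,fx=5.2,fy=5.2,interpolation=cv2.INTER_CUBIC))
E
```

```text
board top rect (jig mm) [  8.3 -16.8] [ 84.3 119.8] 0.04 z 37.296293285146575 15808 ext [[-33.1, -75.8, 33.8], [50.0, 42.4, 39.1]]
bed z 17.42725850235427
20.05 [0.0219 0.0823 0.1224] -0.41257080941446134 0.005546416927258144 [-0.975  -0.0422 -0.3853]
315 164
240 104
```

View pics/w15b.png

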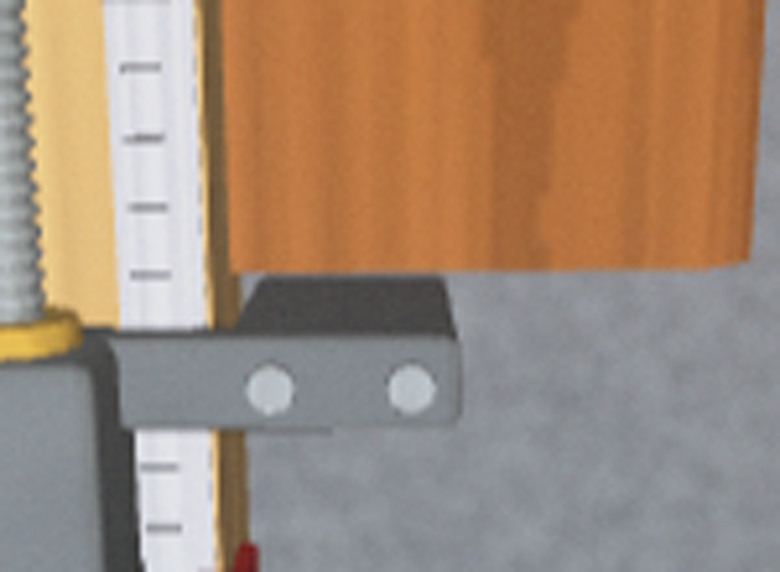

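```bash
python3 - <<'E'
from h import *
k=cam("wrist")
for Y in (.042,.044,.046,.048,.050,.052):
    print(Y,[round((proj(J2W([.03,Y,z]),*k)[0,1]-104)*5.2) for z in (.082,.038,.021,.018)], (proj(J2W([.03,Y,.082]),*k)[0,0]-240)*5.2)
Q=W2J(shot("wrist")[3].reshape(-1,3)).reshape(400,640,3)*1000
u=int(240+350/5.2)
for v in range(150,174): print(v,round((v-104)*5.2),Q[v,u].round(1))
E
```

```text
0.042 [313, 267, 253, 250] 325.1724966520975
0.044 [327, 278, 264, 261] 325.42543317148574
0.046 [340, 290, 275, 272] 325.67705871252207
0.048 [354, 302, 286, 283] 325.92738344112877
0.05 [368, 314, 297, 294] 326.1764174183893
0.052 [382, 325, 308, 305] 326.42417060189797
150 239 [27.6 37.5 37.2]
151 244 [27.6 38.4 37.5]
152 250 [27.6 39.2 38.1]
153 255 [27.7 40.2 36.6]
154 260 [27.7 41.1 36.9]
155 265 [27.7 41.9 37.5]
156 270 [27.7 42.7 37.4]
157 276 [28.  45.6 24.5]
158 281 [27.9 45.7 29.5]
159 286 [27.8 45.6 35.9]
160 291 [27.6 45.3 43.2]
161 296 [27.6 45.8 45.4]
162 302 [27.4 45.8 50.8]
163 307 [27.3 45.4 57.6]
164 312 [27.2 45.6 61.4]
165 317 [27.1 45.6 65.6]
166 322 [27.  45.5 70.7]
167 328 [26.9 45.6 74.3]
168 333 [26.9 45.7 78.1]
169 338 [26.8 46.1 79.7]
170 343 [26.8 46.6 81.3]
171 348 [26.8 47.3 81.4]
172 354 [26.8 47.8 82.4]
173 359 [26.9 49.1 80.2]
```

```bash
python3 - <<'E'
from h import *
print(rollto(),travel(J2W([.016,-.19,.12])),travel(J2W([.016,-.19,.012])),travel(J2W([.016,-.17,.012])))
E
```

```text
-0.44233229624663295 [27.1937  0.2755  0.2137] [27.1955  0.2669 11.0137] [25.1956  0.2823 11.0141]
```

Emit:
{"op": "arm_command", "data": {
  "rows": [
    {"fingers":0,"travel":[5,0,0],"roll":-0.3},
    {"fingers":0,"travel":[10,0,0],"roll":-0.4},
    {"fingers":0,"travel":[15,0,0],"roll":-0.4},
    {"fingers":0,"travel":[20,0.2,0],"roll":-0.4},
    {"fingers":0,"travel":[24.5,0.3,0],"roll":-0.4},
    {"fingers":0,"travel":[27.2,0.3,2],"roll":-0.4},
    {"fingers":0,"travel":[27.2,0.3,6],"roll":-0.4},
    {"fingers":0,"travel":[27.2,0.3,10],"roll":-0.4},
    {"fingers":0,"travel":[27.2,0.3,11],"roll":-0.4},
    {"fingers":0,"travel":[26.2,0.3,11],"roll":-0.4}
  ]
}}

```text
time_s: 21.1
tcp_pos: [0.5409, -0.2077, 0.0113]
ee_rot: [[0.129, -0.992, -0.004], [-0.992, -0.129, 0.0], [-0.001, 0.004, -1.0]]
wrist_force: [-0.1, 0.3, 0.9]
gripper_width: 0.008
```

```bash
python3 - <<'E'
from h import *
s=sense();print(W2J(s["tcp_pos"]),s["wrist_force"],rollto(),travel(J2W([.016,-.162,.012])))
E
```

```text
[[ 0.0149 -0.1802  0.0113]] [-0.1155  0.3076  0.9299] -0.11357679004584043 [-1.822  -0.1094 -0.0713]
```

Emit:
{"op": "arm_command", "data": {
  "rows": [
    {"fingers":0,"travel":[-0.5,0,0],"roll":0},
    {"fingers":0,"travel":[-1,0,0],"roll":0},
    {"fingers":0,"travel":[-1.2,0,0],"roll":0},
    {"fingers":0,"travel":[-1.4,0,0],"roll":0},
    {"fingers":0,"travel":[-1.6,0,0],"roll":0},
    {"fingers":0,"travel":[-1.7,0,0],"roll":0},
    {"fingers":0,"travel":[-1.7,0,0],"roll":0}
  ]
}}

```text
time_s: 21.8
tcp_pos: [0.5415, -0.1922, 0.0136]
ee_rot: [[0.132, -0.991, 0.002], [-0.991, -0.132, -0.002], [0.003, -0.002, -1.0]]
wrist_force: [-0.4, -6.8, 1.3]
gripper_width: 0.007
```

```bash
python3 - <<'E'
from h import *
s=sense();print(W2J(s["tcp_pos"]),s["wrist_force"],rollto())
E
```

```text
[[ 0.0175 -0.1649  0.0136]] [-0.416  -6.8118  1.3003] 0.02308845361184808
```

Emit:
{"op": "arm_command", "data": {
  "rows": [
    {"fingers":0,"travel":[0.5,0,0],"roll":0},
    {"fingers":0,"travel":[1.5,0,0],"roll":0},
    {"fingers":0,"travel":[2,0,-4],"roll":0},
    {"fingers":0,"travel":[0,4,-7],"roll":0},
    {"fingers":0,"travel":[-3,8,-7],"roll":0},
    {"fingers":0,"travel":[-7,10.2,-7],"roll":0},
    {"fingers":0,"travel":[-11.5,10.2,-5],"roll":0},
    {"fingers":0,"travel":[-11.5,10.2,-1.5],"roll":0},
    {"fingers":0,"travel":[-11.5,10.2,-0.5],"roll":0},
    {"fingers":0,"travel":[-11.5,10.2,-0.5],"roll":0}
  ]
}}

```text
time_s: 22.8
tcp_pos: [0.4233, -0.0902, 0.0163]
ee_rot: [[0.131, -0.991, -0.004], [-0.991, -0.131, -0.001], [0.0, 0.004, -1.0]]
wrist_force: [-0.1, 0.4, 0.3]
gripper_width: 0.002
```

```bash
python3 brd.py wrist w16.png; python3 - <<'E'
from h import *
print(travel(J2W([-.044,-.05,.017])))
E
```

```text
board top rect (jig mm) [  7.8 -71.7] [ 86.7 165.8] 0.37 z 37.46609760813963 37703 ext [[-33.7, -153.5, 33.7], [49.6, 3.8, 39.1]]
bed z 17.467434773862976
22.85 [-0.0852 -0.0486  0.0172] -0.06227928909456182 0.0028846867711398373 [ 0.1413 -0.8537  0.4273]
[ 0.131  -4.1233  0.0163]
```

Emit:
{"op": "arm_command", "data": {
  "rows": [
    {"fingers":0,"travel":[0,-1.5,0],"roll":0},
    {"fingers":0,"travel":[0,-3,0],"roll":0},
    {"fingers":0,"travel":[0,-3.7,0],"roll":0},
    {"fingers":0,"travel":[0,-4.0,0],"roll":0},
    {"fingers":0,"travel":[0,-4.2,0.1],"roll":0},
    {"fingers":0,"travel":[0,-4.3,0.2],"roll":0},
    {"fingers":0,"travel":[0,-4.3,0.2],"roll":0}
  ]
}}

```text
time_s: 23.55
tcp_pos: [0.4658, -0.0847, 0.0161]
ee_rot: [[0.131, -0.991, -0.002], [-0.991, -0.131, -0.001], [0.0, 0.002, -1.0]]
wrist_force: [-2.7, -1.4, 6.2]
gripper_width: 0.007
```

```bash
python3 brd.py wrist w17.png
```

```text
board top rect (jig mm) [  8.2 -76.4] [ 85.7 155.7] 0.13 z 37.43134201681678 33227 ext [[-33.4, -153.6, 33.8], [50.0, -3.3, 39.1]]
bed z 17.44834875133125
23.6 [-0.0435 -0.0484  0.0161] -0.027351777088284734 0.008838427520562558 [-1.5891 -1.6715  6.8503]
```

Emit:
{"op": "arm_command", "data": {
  "rows": [
    {"fingers":0,"travel":[0,-0.1,0.05],"roll":0},
    {"fingers":0,"travel":[0,-0.2,0.1],"roll":0},
    {"fingers":0,"travel":[0,-0.3,0.1],"roll":0},
    {"fingers":0,"travel":[0,-0.3,0.1],"roll":0},
    {"fingers":0,"travel":[0,-0.3,0.1],"roll":0}
  ]
}}

```text
time_s: 24.1
tcp_pos: [0.4658, -0.0848, 0.0159]
ee_rot: [[0.131, -0.991, -0.007], [-0.991, -0.131, -0.001], [0.001, 0.007, -1.0]]
wrist_force: [-10.0, -0.5, 19.9]
gripper_width: 0.003
```

```bash
python3 brd.py wrist w18.png
```

```text
board top rect (jig mm) [  8.3 -76.8] [ 85.3 155. ] 0.07 z 37.430772062452576 33322 ext [[-33.2, -153.6, 33.9], [50.0, -3.8, 39.1]]
bed z 17.436666861623873
24.15 [-0.0434 -0.0485  0.0159] -0.031665813274173615 0.005937801782498694 [-9.2341 -0.0921 19.283 ]
```

```bash
python3 - <<'E'
from h import *
for n in ("scene","top"):
    im,d,k,P=shot(n,n+"9.png")
    a=proj([J2W([.03,.0456,.05])],*k)[0].astype(int)
    c=im[a[1]-25:a[1]+25,a[0]-33:a[0]+33,::-1]
    cv2.imwrite(f"pics/{n}9c.png",cv2.resize(c,(396,300),interpolation=cv2.INTER_CUBIC))
cv2.imwrite("pics/fin.png",np.hstack([cv2.imread("pics/scene9c.png"),cv2.imread("pics/top9c.png")]))
for n in("scene",): print(search_frame(n,"bow_saw")[:1],search_frame(n,"mug")[:1])
print(sense()["wrist_force"])
E
```

```text
[{'position': [0.5311, -0.3689, 0.0105], 'p': 0.6}] [{'position': [0.3922, 0.2496, 0.0697], 'p': 0.76}]
[-10.4802  -0.1303  19.5794]
```

View pics/fin.png

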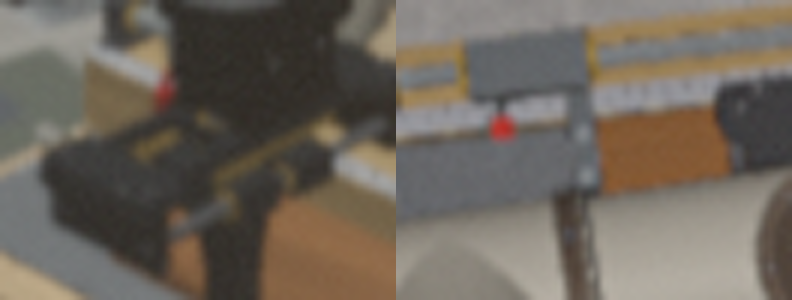

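```bash
python3 -c "
from station import *
print(finish_job())"
```

```text
the job is handed in; nothing more can be done
None
```

I wound the stop back about 2.1 crank turns. The board is up against the fence and the stop, and I handed the job in while still pressing on its bevel. The hand-in gave no verdict.

**Last checks**
- **Pointer and clip:** about 0.2 mm apart in a close-up wrist view. The final top view still shows them opposite each other.
- **Board:** flat on the bed, within about 0.1° of square, with its edge at the fence face.
- **Hold:** the wrist read about 10 N towards the fence and about 20 N down, steady over the last readings.
- **Bow saw and mug:** both within about 4 mm of where they started. I did not measure the marker again, but the arm never went near it.

**What went wrong or disagreed**
- **Fingertips:** they sat about 27 mm higher than the tool data said, so the first try at the crank grip closed on nothing. I corrected the height and it then gripped.
- **First push to the stop:** it reached 21 N and turned the board about 2.4°. Squaring it left a gap of about 3 mm, so I pushed it again until the wrist read 7 N.
- **Final gap at the stop:** I could not measure it directly, because the arm was in the way. I take it as closed because that push met the stop and the board's near end moved only about 0.1 mm afterwards.

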